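# Put the horn thimble away through the sprung gate

## Task

Put the brown horn thimble away in the felt-lined well behind the blue spring gate: push the gate open with one finger and hold it open, well clear of the thimble, while the other finger slides the thimble along the glass shelf and through the gateway until it drops in. Do not grip or lift the thimble, and do not use it to push the gate. Then take the fingers out so that the gate swings fully shut, leaving the other things undisturbed.

Things in the scene. Friction and masses are not known exactly. Their poses are not given: they have to be found in the camera images.
- tidy: Fixed unit: low glass shelf, beech fence along its far edge with a gateway, felt-lined well behind. Origin on the table below the middle of the fence; +x points through the gateway from shelf to well (away from the robot, within 0.35 rad), z up; all offsets below are in this frame, mm. Shelf top z 56, x -200 to +6 (it ends there, the sill), y -220 to 220. Fence 10 thick, centred on x 0, top z 91.
- gateway (a point): Point in the gateway on the shelf top, at (0, 0, 56) mm of the tidy's frame; axes as the tidy's. The gateway runs from y -75 to +57 mm and is open above: no lintel or roof.
- well_floor (a point): Centre of the well's dark red felt floor, at (81, -9, 12) mm of the tidy's frame, 44 mm below the shelf. The well is open above; inside its walls x 6 to 158, y -85 to 67 mm, rims at z 91.
- gate (a joint): Blue spring gate in the gateway: upright panel 5 mm thick, z 59 to 91, standing along x 0 from its upright hinge at y 55 to its free end at y -73 mm. 0 = shut; grows as the free end swings into the well (+x), stop at 1.5 rad; opens only that way. A spring shuts it in under 1 s: 0.024 N m shut, 0.069 at 1.5 rad (about 1 to 3 N at a finger). It swings well above a thimble lying in the well.
- horn_thimble: Brown horn thimble, 10 to 21 g, standing open end down on the shelf, its centre 75 to 115 mm before the gate and within 15 mm of y 0 of the tidy's frame. Round: 22 mm across at the foot (rim 4 high), tapering to 16 at 22 mm, 27 tall. Origin: centre of its underside; z is its axis. Free shelf to both sides and behind for 50 mm, towards the gate 60 mm.
- delft_thimble: Bystander on the shelf: white and blue ceramic thimble, 22 mm across, 27 tall. Origin: centre of underside.
- tape_case: Bystander on the shelf: round brass tape measure case, 50 mm across, 16 tall, lying flat. Origin: centre of underside.
- pincushion_base: Bystander on the shelf: yellow ceramic pincushion base, an open bowl 62 mm across, 28 tall. Origin: centre of underside.
- pill_box: Bystander on the shelf: round silver-plated pill box, 42 mm across, 19 tall. Origin: centre of underside.
- reel: Bystander on the table to the left: red thread reel, 32 mm across, 40 tall. Origin: centre of underside.
- button_tin: Bystander on the table to the right: round green tin with a brass lid, 87 mm across, 46 tall. Origin: centre of underside.

How it is judged:
By the outcome, as a careful person would: the job done as asked, in the order asked, and still so for the second after the job is handed in, with the robot touching nothing.
It also fails if it takes over 37 s, if anything falls off the work surface, if the arm or the gripper's body presses on something with over 40 N, if the wrist force passes 120 N, or if a joint passes its speed limit or range.

## Robot

A 6-joint arm with a two-finger parallel gripper is mounted at the origin on the work surface. World frame = base frame: x ahead of the robot, y to its left, z up, the work surface at z = 0. Lengths are in m, angles in rad, forces in N, time in s.
With the tool pointing down it reaches from about 0.25 to 0.85 m from the base axis. Payload 12.5 kg.
Tool frame: the origin (TCP) lies midway between the tips of the shut fingers; the grasp point (between the pads) lies 19 mm behind it; z points along the fingers, y is the line along which they close (so a half turn about z gives the same grasp; the last joint's range is limited). The gripper opens to 93 mm and grips with 3 to 60 N. Pads are 15 mm wide; open, the fingers measure 128 mm over their backs; the gripper's body (75 mm by 188 mm) begins 65 mm behind the grasp point.
Start: joints at [1.104, 0.351, 1.652, -0, 1.139, -0.085], TCP at [0.205, 0.51, 0.219] pointing down, gripper open.
Joint ranges: [-2.75, 2.75], [-0.79, 2.1], [0.01, 2.65], [-1.57, 4.71], [0.07, 3.14], [-2.87, 2.87]. Speed limits (rad/s): [2.22, 2.22, 2.79, 3.14, 3.14, 3.14].

## Interface

Orientations are given as [roll, pitch, yaw] about the fixed x, y, z axes, in that order (R = Rz(yaw) Ry(pitch) Rx(roll)).
In Python, from cell import env, optics gives the robot as it stands. The module is installed in compiled form; this text tells all that it offers.
- The arm moves only by the tool send_rows, never from a script. Its arguments are lists of equal length, an entry for each row: "dr": the turn, a rotation vector about the tool's x, y, z each as a share of pi/2 rad, from -1 to 1, a list of three; "travel": the shift along the tool's x, y, z each as a share of 0.5 m, from -1 to 1, a list of three; "fingers": the closure in counts, from 0 (fully open) to 255 (shut). A call has 1 to 8 rows; each row is the pose to reach, as a shift and turn from the pose commanded when the call began, along the tool's axes at that moment; what a row does not reach only later rows make up. A row lasts 1/10 s, in which the tool goes at most 50 mm and 8.59 degrees, less where a joint would pass 70% of its speed; a pose out of reach is approached as far as the arm can. A call with a number of a shift or a turn outside -1 to 1 is refused whole. A call with a gripper value outside its range is refused whole. The fingers move at their own pace and stop on an object; the grip force is fixed at half the most. Time passes only in rows, so rows that repeat a pose let the fingers close. It gives the time, the measured TCP pose, the force, the opening and the grip force at its end, in the units of the state.
- env.get_state(): the state, without advancing time (a new reading comes with each control period).
- optics.grab_frame(name): name is "scene" or "top" or "wrist"; returns a dict with "frame" (400x640x3 uint8, red, green, blue), "depth" (400x640 float32, m along the optical axis (not along the pixel's ray), 0 where there is no reading), "K" (3x3 intrinsics, pixels), "extrinsics" (4x4, takes a point from camera to world coordinates); the wrist camera has in their place "T_tool_cam" (4x4, takes a point from camera to tool coordinates, whose origin is the TCP and whose axes are the flange's). Camera axes: x right, y up, looking along -z (the intrinsics and any distortion apply to the point x, -y, -z); pixel columns grow to the right and rows downward; lengths in m; the calibration is good to about 2 mm. The wrist camera is an equidistant fisheye: a pixel r from the principal point sees the ray r / f radians off the axis. A picture is of the moment at which its call begins: read the wrist's pose just before it.
- env.close_job(): hands the job in; it is judged then, once.
The state is a dict: "t": time; "q": joint angles; "qvel": joint speeds; "effort": joint torques, N m; "tcp_pos": TCP position; "tool_rot": TCP orientation; "force": force on the tool from outside, world axes, zero at the start; "torque": the same for the moment, N m; "finger_gap": finger opening in m; "grasp_force": force on a finger pad.
Only numpy, scipy, OpenCV 4.12 (cv2) and the standard library are available. Lean on these libraries where they do the work, as an engineer would, in place of code of your own. Each camera call takes 0.05 s, during which the arm holds its last target. There are 200 camera calls.

## Working session

There is one attempt and no reset: what is moved stays moved. The work goes in short steps, Python scripts to look and compute and a tool call to move; the robot and the scene stay as the last step left them, time stands still between calls to the robot, and variables do not carry over. Pictures are saved under pics/ and viewed, at most 10 in all, crops included, and the job is handed in when it is done.

Besides the shell and the picture viewer there is one more tool, called after "Request:" in YAML: its name, and indented under it one key for each argument. send_rows: Moves the arm, as the interface text tells. Its arguments: {"type":"object","properties":{"dr":{"type":"array","items":{"type":"array","items":{"type":"number","minimum":-1,"maximum":1}}},"travel":{"type":"array","items":{"type":"array","items":{"type":"number","minimum":-1,"maximum":1}}},"fingers":{"type":"array","items":{"type":"number"}}},"required":["dr","travel","fingers"]}

```bash
mkdir -p pics; python3 - <<'E'
from cell import env, optics
import cv2,numpy as np,pickle
s=env.get_state();print({k:np.round(s[k],3) for k in ('t','tcp_pos','tool_rot','finger_gap','force')})
d={}
for n in('scene','top'):
    f=optics.grab_frame(n);d[n]=f;cv2.imwrite(f'pics/{n}0.png',f['frame'][...,::-1]);print(n,f['K'],f['extrinsics'].round(3))
pickle.dump(d,open('d.pkl','wb'))
E
```

```text
{'t': np.float64(0.0), 'tcp_pos': array([0.205, 0.51 , 0.218]), 'tool_rot': array([-3.14, -0.  ,  2.76]), 'finger_gap': np.float64(0.093), 'force': array([ 0.188,  0.189, -0.393])}
scene [[389.65796722   0.         324.39239354]
 [  0.         389.65796722 196.23489644]
 [  0.           0.           1.        ]] [[-0.853 -0.36   0.377  0.938]
 [ 0.521 -0.603  0.604  0.709]
 [ 0.01   0.712  0.702  0.87 ]
 [ 0.     0.     0.     1.   ]]
top [[424.40617839   0.         315.5983205 ]
 [  0.         424.40617839 201.97391653]
 [  0.           0.           1.        ]] [[ 0.01   0.984 -0.181  0.279]
 [-1.     0.012  0.007 -0.01 ]
 [ 0.009  0.18   0.984  1.219]
 [ 0.     0.     0.     1.   ]]
```

View pics/top0.png

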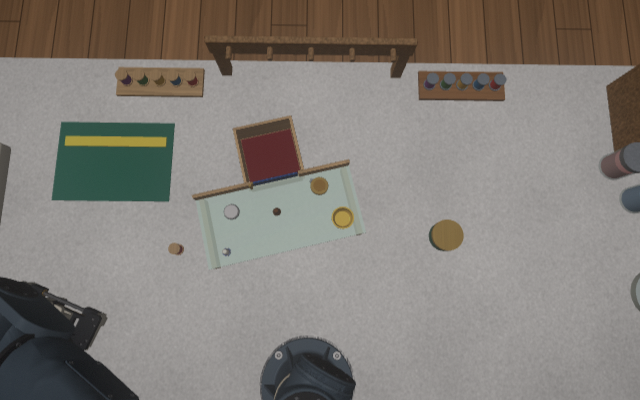

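View pics/scene0.png

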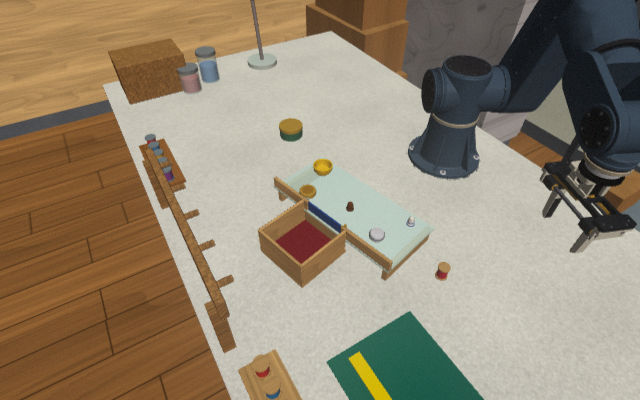

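The top view shows the gate at about (275,180) with the thimble at (277,212). The tape case is at (319,186), the bowl at (343,217), the pill box at (231,212) and the delft thimble at (226,252).

```bash
cat > h.py <<'E'
import cv2,numpy as np,pickle
def cloud(f):
    z=f['depth'];v,u=np.mgrid[0:400,0:640];K=f['K'];E=f['extrinsics']
    p=np.stack([(u-K[0,2])/K[0,0]*z,-(v-K[1,2])/K[1,1]*z,-z],-1)
    return p@E[:3,:3].T+E[:3,3]
def ray(f,u,v,h):
    K=f['K'];E=f['extrinsics'];d=E[:3,:3]@np.array([(u-K[0,2])/K[0,0],-(v-K[1,2])/K[1,1],-1]);o=E[:3,3]
    return o+d*(h-o[2])/d[2]
E
python3 - <<'E'
from h import *
d=pickle.load(open('d.pkl','rb'))
for n in d:
    f=d[n];P=cloud(f);hsv=cv2.cvtColor(f['frame'],cv2.COLOR_RGB2HSV);H,S,V=np.moveaxis(hsv.astype(int),-1,0)
    box=(P[...,0]>.3)&(P[...,0]<.9)&(abs(P[...,1]-.1)<.35)
    z=P[...,2]
    ft=box&(z>.084)&(z<.098)
    sh=box&(z>.048)&(z<.062)&(S<60)&(H>50)&(H<100)
    print(n,'shelf z',np.median(z[sh]),sh.sum(),'rimz',np.median(z[ft]),ft.sum())
    r=cv2.minAreaRect(P[sh][:,:2].astype(np.float32)*1000);print(' shelf rect',r)
    print(' shelf corners',cv2.boxPoints(r).round(0).tolist())
    red=box&((H<8)|(H>170))&(S>150)&(z<.03)
    r=cv2.minAreaRect(P[red][:,:2].astype(np.float32)*1000);print(' red',red.sum(),np.median(z[red]),r,cv2.boxPoints(r).round(0).tolist())
    bl=box&(H>105)&(H<130)&(S>120)&(z>.05)
    vu=np.argwhere(bl);print(' blue',len(vu),P[bl].min(0).round(3),P[bl].max(0).round(3))
    # dark brown thimble
    br=box&(V<110)&(S>60)&((H<20))&(z>.05)
    nn,l,st,c=cv2.connectedComponentsWithStats(br.astype(np.uint8))
    for i in range(1,nn):
        if st[i,4]>8: print(' dark',st[i],c[i].round(1),ray(f,*c[i],.068).round(3),P[l==i].mean(0).round(3),P[l==i][:,2].max())
    # any object on the shelf
    ob=box&(z>.064)&(z<.089)
    nn,l,st,c=cv2.connectedComponentsWithStats(ob.astype(np.uint8))
    for i in range(1,nn):
        if st[i,4]>15: print(' obj',st[i],P[l==i].mean(0).round(3))
    pickle
E
python3 - <<'E'
import cv2
a=cv2.imread('pics/top0.png')[110:275,185:370];cv2.imwrite('pics/c1.png',cv2.resize(a,None,fx=4,fy=3.6*4/3.6 if 0 else 3.6,interpolation=2)[:600,:800])
E
```

```text
scene shelf z 0.05684468148407229 5127 rimz 0.09086392479261679 1280
 shelf rect ((643.6326293945312, 132.714599609375), (602.8988037109375, 444.99066162109375), 15.488739013671875)
 shelf corners [[294.0, 267.0], [413.0, -162.0], [994.0, -1.0], [875.0, 428.0]]
 red 1258 0.012894634584867448 ((620.318115234375, 202.49517822265625), (355.0401611328125, 522.0369262695312), 88.78189849853516) [[356.0, 31.0], [878.0, 19.0], [885.0, 374.0], [363.0, 386.0]]
 blue 91 [0.54  0.036 0.067] [0.57  0.151 0.095]
 dark [346 202   8   9  50] [349.6 206.4] [0.466 0.091 0.068] [0.469 0.094 0.072] 0.08521429987635942
 dark [225 310   4   5  10] [226.7 312.4] [0.889 0.223 0.068] [0.894 0.279 0.161] 0.1671377731937661
 obj [313 159  20  17 221] [ 0.446 -0.092  0.076]
 obj [262 180  82  54 648] [0.604 0.04  0.077]
 obj [299 185  17  15 177] [ 0.54  -0.022  0.072]
 obj [347 202   7   8  43] [0.468 0.094 0.074]
 obj [408 217   7   8  45] [0.356 0.227 0.076]
 obj [369 228  16  14 176] [0.466 0.217 0.074]
 obj [258 231 134  43 817] [0.611 0.201 0.077]
top shelf z 0.05572507525609438 9258 rimz 0.0901950397617
[... 729 characters left out ...]
5 0.234 0.074] 0.09193127636995291
 dark [273 208   7   7  30] [276.1 211.1] [0.464 0.09  0.068] [0.462 0.089 0.076] 0.08469872713630733
 obj [216  60  12   6  45] [0.898 0.259 0.076]
 obj [235 117  55  20 212] [0.708 0.137 0.078]
 obj [236 138   6  18  23] [0.647 0.197 0.079]
 obj [250 161 100  27 264] [0.568 0.029 0.078]
 obj [243 171   5  11  21] [0.556 0.177 0.082]
 obj [309 177  19  17 254] [ 0.538 -0.027  0.072]
 obj [192 184  57  16 156] [0.514 0.244 0.079]
 obj [224 204  15  15 187] [0.462 0.212 0.073]
 obj [273 207   7   8  41] [0.464 0.089 0.077]
 obj [331 206  23  22 207] [ 0.451 -0.093  0.076]
 obj [222 248   7   7  40] [0.353 0.221 0.077]
  return _methods._mean(a, axis=axis, dtype=dtype,
  ret = ret.dtype.type(ret / rcount)
```

View pics/c1.png

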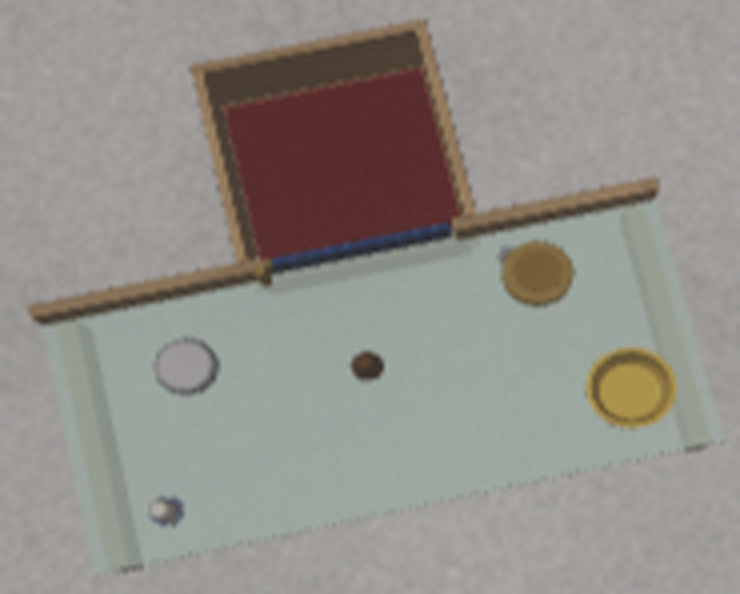

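The crop shows the gate top running from hinge (270,268) to free end (452,228) in crop pixels. The shelf is clear around the thimble at (367,366).

My plan is to keep the tool's y axis along the tidy's x axis, with the gap partly closed to about 80 mm. The lead finger opens the gate while the trailing pad pushes the thimble squarely from behind. Next I refine the tidy's frame.

```bash
python3 - <<'E'
from h import *
d=pickle.load(open('d.pkl','rb'));f=d['top']
im=lambda x,y:(185+(x+.5)/4-.5,110+(y+.5)/3.6-.5)
g=lambda x,y,h:ray(f,*im(x,y),h)[:2]*1000
# fence top outer/front corners, gate top ends, well rim corners
for n,p in dict(fenceL_far=(30,308,.091),fenceL_near=(38,322,.091),fenceR_far=(656,180,.091),fenceR_near=(658,193,.091),gateH=(270,266,.091),gateF=(452,226,.091),rimFL=(192,68,.091),rimFR=(424,20,.091)).items(): print(n,g(*p).round(1))
for n in d:
    f=d[n];P=cloud(f)
    a=.243
    for it in range(4):
        ex=np.array([np.cos(a),np.sin(a)]);ey=np.array([-ex[1],ex[0]]);o=np.array([.552,.104])
        L=(P[...,:2]-o)@np.stack([ex,ey],1)
        m=(P[...,2]>.0855)&(P[...,2]<.096)&(abs(L[...,0])<.014)&(abs(L[...,1])<.225)&(abs(L[...,1]+.009)>.09)
        c=np.polyfit(L[m][:,1],L[m][:,0],1); a-=c[0]
    print(n,'yaw',a,'x off mm',c[1]*1e3,m.sum(),'y range',L[m][:,1].min(),L[m][:,1].max())
E
```

```text
fenceL_far [500.8 315.4]
fenceL_near [490.2 309.3]
fenceR_far [ 605.8 -108.2]
fenceR_near [ 595.5 -109.6]
gateH [535.1 154.7]
gateF [567.8  31.5]
rimFL [691.4 214.7]
rimFR [732.8  54.1]
scene yaw 0.24343125447683375 x off mm 1.7254828000098266 372 y range -0.21722670194646568 0.22096313985856364
top yaw 0.24370894624503178 x off mm -0.0524158942507775 362 y range -0.21952883111507165 0.21871442855462236
```

Request:
send_rows:
  dr:
    - [0,0,0.6]
    - [0,0,0.6]
    - [0,0,0.6]
    - [0,0,0.6]
    - [0,0,0.6]
    - [0,0,0.6]
    - [0,0,0.6]
    - [0,0,0.6]
  travel:
    - [-0.83,-0.56,0.08]
    - [-0.83,-0.56,0.08]
    - [-0.83,-0.56,0.08]
    - [-0.83,-0.56,0.08]
    - [-0.83,-0.56,0.08]
    - [-0.83,-0.56,0.08]
    - [-0.83,-0.56,0.08]
    - [-0.83,-0.56,0.08]
  fingers: [41,41,41,41,41,41,41,41]

```text
t: 0.9
tcp_pos: [0.4292, 0.1784, 0.1866]
tool_rot: [3.142, -0.0, 1.816]
force: [1.0, 0.2, -0.4]
finger_gap: 0.078
grasp_force: 0.0
```

Request:
send_rows:
  dr:
    - [0,0,0]
    - [0,0,0]
  travel:
    - [0,0,0]
    - [0,0,0]
  fingers: [41,41]

```text
t: 1.1
tcp_pos: [0.4286, 0.1795, 0.1865]
tool_rot: [-3.141, -0.0, 1.815]
force: [-0.4, 1.4, 0.0]
finger_gap: 0.0785
grasp_force: 0.0
```

```bash
cat >> h.py <<'E'
A=.2436;O=np.array([.5525,.1045]);EX=np.array([np.cos(A),np.sin(A)]);EY=np.array([-EX[1],EX[0]])
def t2w(x,y): return O+(x*EX+y*EY)/1000
def w2t(p): d=(np.asarray(p)[...,:2]-O)*1000; return np.stack([d@EX,d@EY],-1)
def go(s,x,y,z):
    from scipy.spatial.transform import Rotation as R
    r=R.from_euler('xyz',s['tool_rot']);t=R.from_euler('xyz',[np.pi,0,np.pi/2+A])
    d=np.r_[t2w(x,y),z/1000]-s['tcp_pos']
    print('tcp tidy',w2t(s['tcp_pos']).round(1),s['tcp_pos'][2].round(4),'gap',round(s['finger_gap'],4),'F',np.round(s['force'],1),'t',s['t'])
    print('travel',(r.inv().apply(d)/.5).round(4),'dr',((r.inv()*t).as_rotvec()/(np.pi/2)).round(4))
E
python3 -c "
from h import *;from cell import env;go(env.get_state(),-66,7.5,150)"
```

```text
tcp tidy [-102.1  102.7] 0.1865 gap 0.0785 F [-0.4  1.4  0. ] t 1.1
travel [-0.1904  0.0722  0.0729] dr [-0.0006 -0.0001  0.0003]
```

Request:
send_rows:
  dr:
    - [0,0,0]
    - [0,0,0]
    - [0,0,0]
    - [0,0,0]
    - [0,0,0]
  travel:
    - [-0.19,0.072,0.073]
    - [-0.19,0.072,0.073]
    - [-0.19,0.072,0.073]
    - [-0.19,0.072,0.073]
    - [-0.19,0.072,0.073]
  fingers: [41,41,41,41,41]

```text
t: 1.6
tcp_pos: [0.486, 0.0984, 0.1506]
tool_rot: [-3.141, -0.0, 1.819]
force: [-0.1, -0.2, -0.4]
finger_gap: 0.0779
grasp_force: 0.0
```

```bash
python3 - <<'E'
from h import *;from cell import env,optics
s=env.get_state();go(s,-66,7.5,60)
f=optics.grab_frame('wrist');cv2.imwrite('pics/w1.png',f['frame'][...,::-1]);pickle.dump((s,f),open('w1.pkl','wb'));print(f['K'],f['T_tool_cam'].round(3))
E
```

```text
tcp tidy [-66.   10.1] 0.1506 gap 0.0779 F [-0.1 -0.2 -0.4] t 1.6
travel [-5.300e-03  1.000e-04  1.811e-01] dr [-0.0001 -0.0002  0.0027]
[[309.70691629   0.         323.65229168]
 [  0.         309.70691629 195.1370509 ]
 [  0.           0.           1.        ]] [[ 0.     0.964  0.266  0.074]
 [ 1.     0.    -0.001 -0.001]
 [-0.001  0.266 -0.964 -0.166]
 [ 0.     0.     0.     1.   ]]
```

View pics/w1.png

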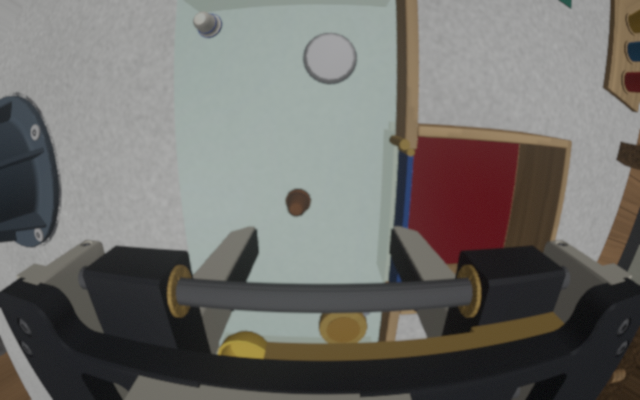

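The wrist view shows the thimble at (298,202), nearer the rear finger (tip about (250,232)). The lead finger (tip about (400,232)) is close to the blue gate top at (405,170–270). I'll measure both from here.

```bash
cat >> h.py <<'E'
def wray(s,f,u,v,h):
    from scipy.spatial.transform import Rotation as R
    K=f['K'];x=(u-K[0,2])/K[0,0];y=(v-K[1,2])/K[1,1];r=np.hypot(x,y)
    d=np.array([x/r*np.sin(r),-y/r*np.sin(r),-np.cos(r)]);T=f['T_tool_cam'];Rt=R.from_euler('xyz',s['tool_rot'])
    o=Rt.apply(T[:3,3])+s['tcp_pos'];d=Rt.apply(T[:3,:3]@d);return o+d*(h-o[2])/d[2]
E
python3 - <<'E'
from h import *
s,f=pickle.load(open('w1.pkl','rb'));im=f['frame'];H,S,V=np.moveaxis(cv2.cvtColor(im,cv2.COLOR_RGB2HSV).astype(int),-1,0)
m=((H<15)&(S>80)&(V<140));m[:,:270]=0;m[:,330:]=0;m[:180]=0;m[225:]=0
n,l,st,c=cv2.connectedComponentsWithStats(m.astype(np.uint8))
for i in range(1,n):
    if st[i,4]>30:
        print(st[i],c[i]); 
        for h in(.060,.069): print(w2t(wray(s,f,*c[i],h)).round(1))
        x,y,w,hh=st[i,:4]
        for u,v in((x,y+hh*.6),(x+w,y+hh*.6),(x+w/2,y),(x+w/2,y+hh)): print('  ',u,v,w2t(wray(s,f,u,v,.060)).round(1),w2t(wray(s,f,u,v,.083)).round(1))
b=(H>105)&(H<130)&(S>120)&(V>40)
for v in(165,180,200,215):
    u=np.where(b[v,380:430])[0]+380;print('gate',v,u.min(),u.max(),w2t(wray(s,f,u.min(),v,.091)).round(1),w2t(wray(s,f,u.max(),v,.091)).round(1))
for v in(80,110,130): # fence top
    r=im[v,390:425];u=np.where((H[v,390:425]<25)&(S[v,390:425]>60))[0]+390;print('fence',v,u.min(),u.max(),w2t(wray(s,f,u.min(),v,.091)).round(1),w2t(wray(s,f,u.max(),v,.091)).round(1))
for u,v in((255,228),(235,240),(393,228),(413,240)): print('tip',w2t(wray(s,f,u,v,s['tcp_pos'][2])).round(1))
cv2.imwrite('pics/w1c.png',cv2.resize(im[150:300,200:440,::-1],None,fx=3.3,fy=3.3,interpolation=2))
E
```

```text
[289 190  20  25 363] [297.85674931 201.8292011 ]
[-88.7   7.1]
[-88.    9.8]
   289 205.0 [-96.5   4.2] [-93.9  11.3]
   309 205.0 [-79.1   4.3] [-78.   11.4]
   299.0 190 [-87.6  17.7] [-85.7  23.6]
   299.0 215 [-88.   -4.9] [-86.1   3. ]
gate 165 407 411 [-3.7 45.6] [-0.5 45.7]
gate 180 406 410 [-3.7 34. ] [-0.5 34. ]
gate 200 404 408 [-4.2 18.1] [-0.9 18.1]
gate 215 403 407 [-4.   5.8] [-0.7  5.8]
fence 80 398 417 [-12.7 108.9] [  1.8 109.9]
fence 110 398 417 [-12.4  86.6] [ 2.3 87.3]
fence 130 397 424 [-12.7  71.7] [ 8.4 72.6]
tip [-106.6   18.1]
tip [-119.6   10. ]
tip [-26.   18.4]
tip [-12.9  10.5]
```

View pics/w1c.png

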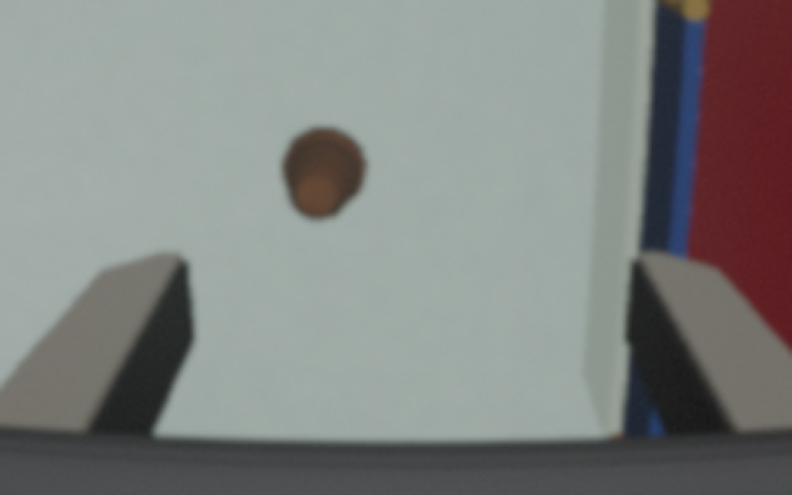

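The fingertips are about 14 mm thick. Both views put the thimble at (-88, 7.3) mm, so the lead finger clears the gate. I'll descend in two steps, widening the gap slightly.

Request:
send_rows:
  dr:
    - [0,0,0.002]
    - [0,0,0.002]
    - [0,0,0.002]
    - [0,0,0.002]
    - [0,0,0.002]
    - [0,0,0.002]
  travel:
    - [-0.004,0,0.06]
    - [-0.004,0,0.11]
    - [-0.004,0,0.15]
    - [-0.004,0,0.168]
    - [-0.004,0,0.175]
    - [-0.004,0,0.175]
  fingers: [30,30,30,30,30,30]

```text
t: 2.25
tcp_pos: [0.4872, 0.0955, 0.0633]
tool_rot: [3.141, 0.0, 1.815]
force: [-0.6, -0.0, -1.2]
finger_gap: 0.0824
grasp_force: 0.0
```

```bash
python3 - <<'E'
from h import *;from cell import env,optics
s=env.get_state();go(s,-66,8,60)
f=optics.grab_frame('wrist');cv2.imwrite('pics/w2.png',cv2.resize(f['frame'][150:300,200:440,::-1],None,fx=3.3,fy=3.3))
E
```

```text
tcp tidy [-65.5   7.1] 0.0633 gap 0.0824 F [-0.6 -0.  -1.2] t 2.25
travel [ 0.0019 -0.001   0.0066] dr [0.0003 0.     0.0003]
```

View pics/w2.png

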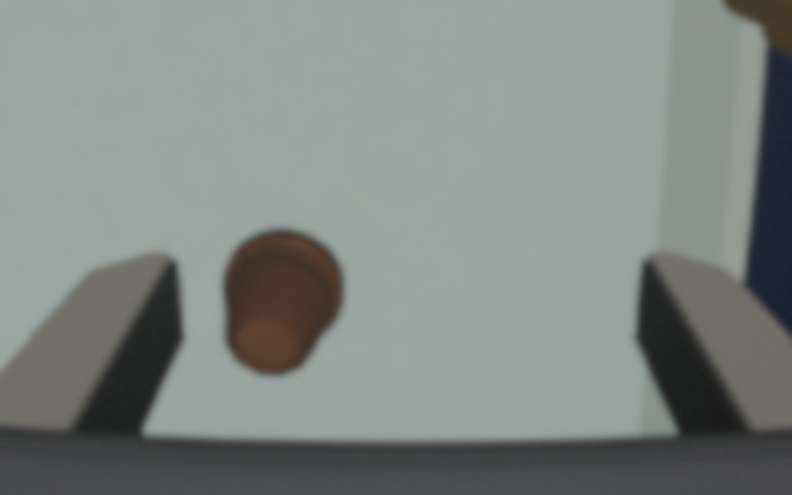

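The thimble foot is at (285,290) in the crop and sits within the rear pad's span (rows 260–338), about 2 mm to +y of its centre. I'll trim that and begin pushing.

Request:
send_rows:
  dr:
    - [0,0,0]
    - [0,0,0]
    - [0,0,0]
    - [0,0,0]
    - [0,0,0]
    - [0,0,0]
    - [0,0,0]
    - [0,0,0]
  travel:
    - [0.003,0,0.006]
    - [0.003,0.004,0.006]
    - [0.003,0.012,0.006]
    - [0.003,0.02,0.006]
    - [0.003,0.03,0.006]
    - [0.003,0.04,0.006]
    - [0.003,0.05,0.006]
    - [0.003,0.06,0.006]
  fingers: [30,30,30,30,30,30,30,30]

```text
t: 3.1
tcp_pos: [0.5162, 0.1038, 0.0597]
tool_rot: [-3.141, -0.0, 1.814]
force: [-2.1, -0.2, 1.2]
finger_gap: 0.0824
grasp_force: 1.1
```

```bash
python3 - <<'E'
from h import *;from cell import env,optics
s=env.get_state();go(s,22,8.5,60)
f=optics.grab_frame('wrist');cv2.imwrite('pics/w3.png',cv2.resize(f['frame'][100:300,150:490,::-1],None,fx=2.3,fy=2.3))
E
```

```text
tcp tidy [-35.4   8. ] 0.0597 gap 0.0824 F [-2.1 -0.2  1.2] t 3.1
travel [ 0.0009  0.1149 -0.0007] dr [-0.0003 -0.     -0.0002]
```

View pics/w3.png

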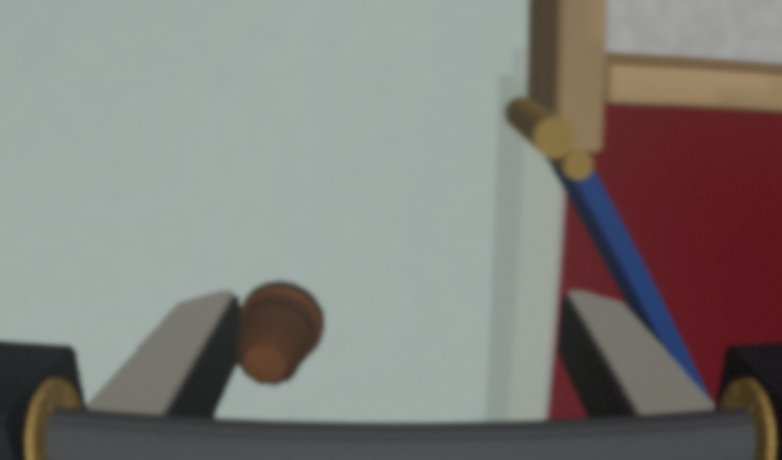

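The gate is opening on the lead finger alone, and the thimble at (280,325) rides squarely on the rear pad. I'll continue.

Request:
send_rows:
  dr:
    - [0,0,0]
    - [0,0,0]
    - [0,0,0]
    - [0,0,0]
    - [0,0,0]
    - [0,0,0]
    - [0,0,0]
    - [0,0,0]
  travel:
    - [0,0.01,0]
    - [0,0.02,0]
    - [0,0.03,0]
    - [0,0.04,0]
    - [0,0.05,0]
    - [0,0.06,0]
    - [0,0.07,0]
    - [0,0.08,0]
  fingers: [30,30,30,30,30,30,30,30]

```text
t: 3.95
tcp_pos: [0.5552, 0.1134, 0.0598]
tool_rot: [3.141, 0.0, 1.814]
force: [-0.9, -1.2, 0.0]
finger_gap: 0.0819
grasp_force: 0.5
```

Request:
send_rows:
  dr:
    - [0,0,0]
    - [0,0,0]
    - [0,0,0]
  travel:
    - [0,0.01,0]
    - [0,0.02,0]
    - [0,0.03,0]
  fingers: [30,30,30]

```text
t: 4.25
tcp_pos: [0.5696, 0.1171, 0.0598]
tool_rot: [-3.142, -0.0, 1.814]
force: [-0.7, -0.5, 0.1]
finger_gap: 0.0821
grasp_force: 0.4
```

```bash
python3 - <<'E'
from h import *;from cell import env,optics
s=env.get_state();go(s,48,8.5,60)
f=optics.grab_frame('wrist');cv2.imwrite('pics/w4.png',cv2.resize(f['frame'][100:300,150:490,::-1],None,fx=2.3,fy=2.3))
E
```

```text
tcp tidy [19.7  8. ] 0.0598 gap 0.0821 F [-0.7 -0.5  0.1] t 4.25
travel [ 0.0009  0.0567 -0.0005] dr [-0.     -0.     -0.0001]
```

View pics/w4.png

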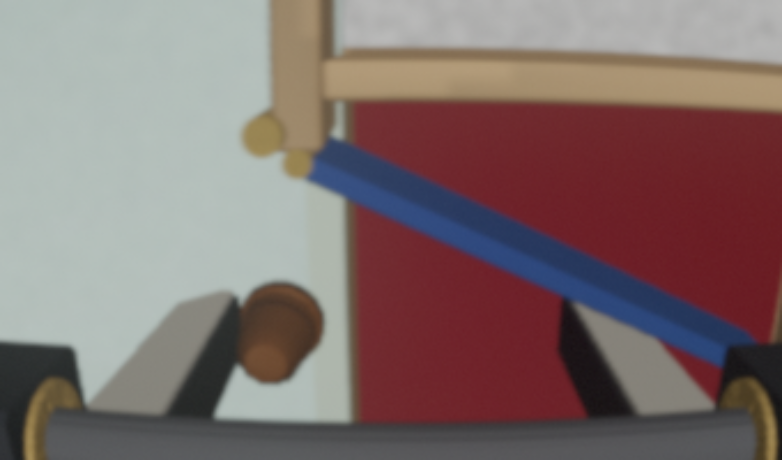

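The gate is held at about 65–70° and the thimble at (280,325) is clear of it. The sill edge is at column 350, roughly 16 mm ahead of the thimble's centre. Now the final push over the sill.

Request:
send_rows:
  dr:
    - [0,0,0]
    - [0,0,0]
    - [0,0,0]
    - [0,0,0]
    - [0,0,0]
    - [0,0,0]
    - [0,0,0]
    - [0,0,0]
  travel:
    - [0,0.008,0]
    - [0,0.016,0]
    - [0,0.024,0]
    - [0,0.032,0]
    - [0,0.04,0]
    - [0,0.048,0]
    - [0,0.056,0]
    - [0,0.056,0]
  fingers: [30,30,30,30,30,30,30,30]

```text
t: 5.1
tcp_pos: [0.5971, 0.1238, 0.0598]
tool_rot: [3.141, 0.0, 1.814]
force: [-0.0, -0.9, -0.2]
finger_gap: 0.0822
grasp_force: 0.3
```

```bash
python3 - <<'E'
from h import *;from cell import env,optics
s=env.get_state();go(s,48,8.5,60)
f=optics.grab_frame('wrist');cv2.imwrite('pics/w5.png',cv2.resize(f['frame'][100:300,150:490,::-1],None,fx=2.3,fy=2.3))
E
```

```text
tcp tidy [47.9  8. ] 0.0598 gap 0.0822 F [-0.  -0.9 -0.2] t 5.1
travel [ 0.001   0.0002 -0.0004] dr [ 0.0005  0.0001 -0.0001]
```

View pics/w5.png

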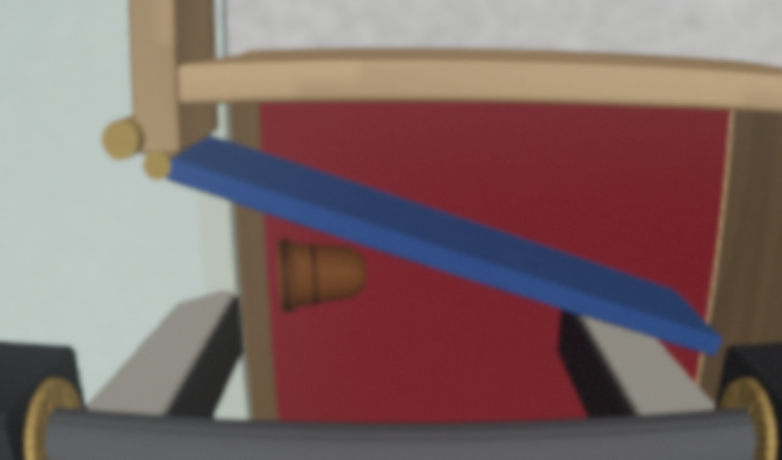

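The thimble lies on the felt at (322,275). I'll lift straight out.

Request:
send_rows:
  dr:
    - [0,0,0]
    - [0,0,0]
    - [0,0,0]
    - [0,0,0]
    - [0,0,0]
    - [0,0,0]
    - [0,0,0]
    - [0,0,0]
  travel:
    - [0,0,-0.06]
    - [0,0,-0.16]
    - [0,0,-0.26]
    - [0,0,-0.3]
    - [0,0,-0.3]
    - [0,0,-0.3]
    - [0,0,-0.3]
    - [0,0,-0.3]
  fingers: [30,30,30,30,30,30,30,30]

```text
t: 5.95
tcp_pos: [0.5959, 0.1236, 0.2083]
tool_rot: [-3.139, -0.0, 1.814]
force: [-1.1, -0.1, -0.1]
finger_gap: 0.0819
grasp_force: 0.0
```

Request:
send_rows:
  dr:
    - [0,0,0]
    - [0,0,0]
    - [0,0,0]
    - [0,0,0]
    - [0,0,0]
    - [0,0,0]
    - [0,0,0]
    - [0,0,0]
  travel:
    - [0,-0.1,-0.05]
    - [0,-0.2,-0.1]
    - [0,-0.3,-0.1]
    - [0,-0.3,-0.1]
    - [0,-0.3,-0.1]
    - [0,-0.3,-0.1]
    - [0,-0.3,-0.1]
    - [0,-0.3,-0.1]
  fingers: [30,30,30,30,30,30,30,30]

```text
t: 6.75
tcp_pos: [0.4516, 0.0877, 0.2592]
tool_rot: [-3.141, -0.0, 1.814]
force: [-0.4, 0.1, -0.3]
finger_gap: 0.0817
grasp_force: 0.0
```

```bash
python3 - <<'E'
from h import *;from cell import env,optics
s=env.get_state();go(s,48,8.5,60)
f=optics.grab_frame('scene');cv2.imwrite('pics/s6.png',cv2.resize(f['frame'][120:320,220:480,::-1],None,fx=3,fy=3))
E
```

```text
tcp tidy [-102.    8.] 0.2592 gap 0.0817 F [-0.4  0.1 -0.3] t 6.75
travel [0.0009 0.3003 0.3982] dr [-0.0006 -0.0001 -0.0001]
```

View pics/s6.png

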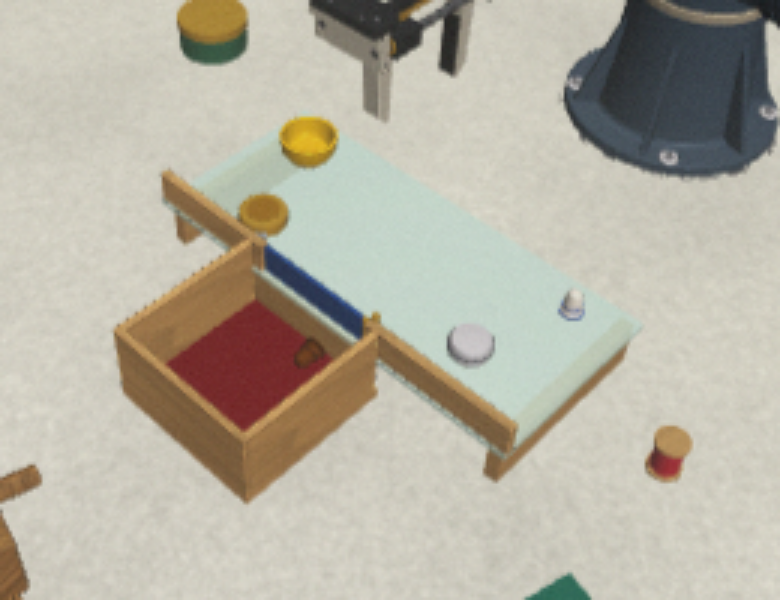

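The gate is shut (blue panel from (265,255) to (365,325)) and the thimble is on the felt at (310,352). The other things are where they started.

```bash
python3 -c "
from cell import env;print(env.close_job())"
```

```text
the job is handed in; nothing more can be done
None
```

The horn thimble is in the felt-lined well, the gate has swung shut, the other things look undisturbed in the last picture, and the job is handed in at about 7 s on the robot's clock.

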